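# Find the loaded grinding jar by weight and show it to the code reader

### The arm

A 6-joint arm with a two-finger parallel gripper is mounted at the origin on the work surface. World frame = base frame: x ahead of the robot, y to its left, z up, the work surface at z = 0. Lengths are in mm, angles in rad, forces in N, time in s.
With the tool pointing down it reaches from about 350 to 875 mm from the base axis. Payload 4.2 kg.
Tool frame: the origin (TCP) lies at the very end of the fingers, on their centre line; the grasp point (between the pads) lies 19 mm behind it (arm.tcp_to_grasp is the x of the grasp point in the tool frame, in mm); x points along the fingers, z is the direction in which the jaws open and shut, and the axes are right-handed (so a half turn about x gives the same grasp; the last joint's range is limited). The gripper opens to 85 mm and grips with 20 to 120 N. Pads are 22 mm wide; open, the fingers measure 114 mm over their backs; the gripper's body (76 mm by 85 mm) begins 54 mm behind the grasp point. The pads swing forward as they close: fully open they stand 13 mm farther back than shut.
Start: joints at [1.495, 0.385, 0.008, 0, -1.194, -0.259], TCP at [205.33, 590.287, 231.312] pointing down, gripper open.
Joint ranges: [-3.14, 3.14], [-1.21, 2.06], [-1.07, 1.41], [-3.16, 2.05], [-2.99, -0.16], [-3.1, 3.1]. Speed limits (rad/s): [2.79, 2.79, 3.14, 3.14, 3.14, 3.14].

### API

Orientations are given as a unit quaternion [x, y, z, w].
In Python, from bench import status, get_image, job, arm gives the robot as it stands.
- The arm moves only by the tool apply_moves, never from a script. Its argument "targets" is text: rows parted by semicolons, each of 5 numbers parted by spaces: the shift along the tool's x, y, z in mm, then the turn about the tool's x in degrees, then the gripper's target within -1 to 1 (shut at 1, half-way at 0, fully open at -1). In form: dx dy dz spin hand; .... A call has 1 to 10 rows; each row is the pose to reach, as a shift and turn from the pose commanded when the call began, along the tool's axes at that moment; what a row does not reach only later rows make up. A row lasts 1/12 s, in which the tool goes at most 41.7 mm and 7.16 degrees, less where a joint would pass 70% of its speed; a pose out of reach is approached as far as the arm can. A call with a gripper value outside its range is refused whole. The fingers move at their own pace and stop on an object; the grip force is fixed at half the most. Time passes only in rows, so rows that repeat a pose let the fingers close. It gives the time, the measured TCP pose, the force and the opening at its end, in the units of the state.
- status.read_state(): the state, without advancing time (a new reading comes with each control period).
- get_image(name): name is "side" or "top" or "wrist"; returns a dict with "img" (400x640x3 uint8, red, green, blue), "mtx" (3x3 intrinsics, pixels), "world_from_camera" (4x4, takes a point from camera to world coordinates). Camera axes: x right, y down, z forward; pixel columns grow to the right and rows downward; lengths in mm; the calibration is good to about 2 mm. A picture is of the moment at which its call begins. There is no depth.
- job.job_done(): hands the job in, once; it reports no verdict.
The state is a dict: "clock": time; "joints": joint angles; "joint_vel": joint speeds; "joint_efforts": joint torques, N m; "position": TCP position; "ee_rot": TCP orientation; "contact_force": force on the tool from outside, world axes, zero at the start; "wrist_torque": the same for the moment, N m; "gripper_width": finger opening in mm.
Only numpy, scipy, OpenCV 4.12 (cv2) and the standard library are available. Lean on these libraries where they do the work, as an engineer would, in place of code of your own. Each camera call takes 0.05 s, during which the arm holds its last target.

### The job

One of the two identical closed steel jars in the white rack still holds its grinding balls. Lift the left-hand one (the robot's left) well clear of the rack, feel its weight for a moment and set it back in its seat, then do the same lift with the right-hand one; do not let a jar drop or tip over, and leave everything else on the bench where it is. Finish while holding the heavier jar upright and still in the gripper, its underside about 5 cm above the middle of the code reader's round window, touching nothing else, with the lighter jar standing in the rack.

Things in the scene. Friction and masses are not known exactly. Their poses are not given: they have to be found in the camera images.
- jar_a_center (a point): one of two outwardly identical closed stainless-steel grinding jars: an upright plain cylinder 44 mm in diameter and 80 mm tall, ribs round its lid, grippable anywhere on its side. The point is at the jar's centre, 40 mm above its underside; z runs up the jar. Mass 0.25 to 0.8 kg; the loaded jar is at least 0.15 kg heavier than the empty one, and which name is which says nothing to the eye
- jar_b_center (a point): one of two outwardly identical closed stainless-steel grinding jars: an upright plain cylinder 44 mm in diameter and 80 mm tall, ribs round its lid, grippable anywhere on its side. The point is at the jar's centre, 40 mm above its underside; z runs up the jar. Mass 0.25 to 0.8 kg; the loaded jar is at least 0.15 kg heavier than the empty one, and which name is which says nothing to the eye
- seat_left (a point): centre of the floor of the left-hand seat (robot's left, +y side) of the fixed white rack. The round seat is 52 mm in diameter, 12 mm deep, with a 2 mm chamfer, its floor 8 mm above the bench; a seated jar's centre is 40 mm above this point. The seats are 130 mm apart, the spare plug midway. Axes: x across the rack, y towards the left seat, z up
- seat_right (a point): centre of the floor of the right-hand seat (robot's right, -y side) of the fixed white rack. The round seat is 52 mm in diameter, 12 mm deep, with a 2 mm chamfer, its floor 8 mm above the bench; a seated jar's centre is 40 mm above this point. The seats are 130 mm apart, the spare plug midway. Axes: x across the rack, y towards the left seat, z up
- reader_window (a point): centre of the round dark window (62 mm across, in a raised round rim 76 mm across) on top of the code reader, a fixed low white box 120 x 120 mm on the bench whose window faces straight up, 34 mm above the bench; z up. It stands beside the rack, on either side of it
- rack: the fixed white rack, a plate 90 x 210 x 20 mm lying on the bench with its long side along its own y, turned by up to 0.35 rad: origin at the centre of its underside on the bench, axes as for its seats; its top is 20 mm above the bench
- reader: the fixed code reader's housing, origin at the centre of its underside on the bench; its window is straight above
- plug: bystander: small spare steel plug, 16 mm in diameter and 30 mm tall, standing in the rack between the jars, sticking 18 mm out of it; origin at its underside
- amber: bystander: small amber bottle, 36 mm in diameter, 75 mm tall, beyond the rack and reader; origin at its underside
- tubeblock: bystander: flat yellow tube rack 85 x 125 x 27 mm at the far side; origin at its underside
- tipbox: bystander: white pipette-tip box 85 x 125 x 57 mm at the far side; origin at its underside
- beaker: bystander: glass beaker 60 mm wide, 75 mm tall, at the robot's left; origin at its underside
- washbottle: bystander: blue wash bottle 68 mm wide, 175 mm tall, at the robot's right; origin at its underside
- tin: bystander: closed steel tin 78 x 113 x 41 mm at the robot's left; origin at its underside
Mind the look-alikes: they are no part of the job. Leave any green or pink look-alike of the part that bears jar_b_center alone.

How it is judged (in metres and radians):
On the way, in this order (a step that is already met when the one before it is completed fails the run):
1. the jar of the left seat is held with its underside at least 20 mm above its seat's floor, while the other stands in the right seat ((((z of jar_a_center in the frame of seat_left above 0.06 m and contact force between jar_a and the fingers above 0.5 N) and (horizontal distance between jar_b_center and seat_right below 0.008 m and z of jar_b_center in the frame of seat_right between 0.034 and 0.045 m and angle between jar_b_center's own z axis and vertical below 0.1 rad)) or ((z of jar_b_center in the frame of seat_left above 0.06 m and contact force between jar_b and the fingers above 0.5 N) and (horizontal distance between jar_a_center and seat_right below 0.008 m and z of jar_a_center in the frame of seat_right between 0.034 and 0.045 m and angle between jar_a_center's own z axis and vertical below 0.1 rad)))), for 0.3 s.
2. that jar is back in the left seat and the jar of the right seat is held at least 20 mm up ((((z of jar_a_center in the frame of seat_left above 0.06 m and contact force between jar_a and the fingers above 0.5 N) and (horizontal distance between jar_b_center and seat_left below 0.008 m and z of jar_b_center in the frame of seat_left between 0.034 and 0.045 m and angle between jar_b_center's own z axis and vertical below 0.1 rad)) or ((z of jar_b_center in the frame of seat_left above 0.06 m and contact force between jar_b and the fingers above 0.5 N) and (horizontal distance between jar_a_center and seat_left below 0.008 m and z of jar_a_center in the frame of seat_left between 0.034 and 0.045 m and angle between jar_a_center's own z axis and vertical below 0.1 rad)))), for 0.3 s.
At the end, for the whole second after the job is handed in: The fingers hold the heavier jar still over the window: within 20 mm of its axis, underside 25 to 85 mm above it, upright within 0.15 rad, touching neither reader nor other jar; the lighter jar stands released, upright and fully down in either seat (weighing under 4.7 N there) (((horizontal distance between jar_a_center and reader_window below 0.02 m and z of jar_a_center in the frame of reader_window between 0.065 and 0.125 m and angle between jar_a_center's own z axis and vertical below 0.15 rad and linear speed of each of jar_a, jar_b below 0.03 m/s and contact force between jar_a and the fingers above 0.5 N and contact force between jar_a and reader below 0.1 N and contact force between jar_a and jar_b below 0.1 N and ((horizontal distance between jar_b_center and seat_left below 0.008 m and z of jar_b_center in the frame of seat_left between 0.034 and 0.045 m and angle between jar_b_center's own z axis and vertical below 0.1 rad) or (horizontal distance between jar_b_center and seat_right below 0.008 m and z of jar_b_center in the frame of seat_right between 0.034 and 0.045 m and angle between jar_b_center's own z axis and vertical below 0.1 rad)) and contact force between jar_b and the fingers below 0.1 N and contact force between jar_b and rack below 4.7 N) or (horizontal distance between jar_b_center and reader_window below 0.02 m and z of jar_b_center in the frame of reader_window between 0.065 and 0.125 m and angle between jar_b_center's own z axis and vertical below 0.15 rad and linear speed of each of jar_b, jar_a below 0.03 m/s and contact force between jar_b and the fingers above 0.5 N and contact force between jar_b and reader below 0.1 N and contact force between jar_b and jar_a below 0.1 N and ((horizontal distance between jar_a_center and seat_left below 0.008 m and z of jar_a_center in the frame of seat_left between 0.034 and 0.045 m and angle between jar_a_center's own z axis and vertical below 0.1 rad) or (horizontal distance between jar_a_center and seat_right below 0.008 m and z of jar_a_center in the frame of seat_right between 0.034 and 0.045 m and angle between jar_a_center's own z axis and vertical below 0.1 rad)) and contact force between jar_a and the fingers below 0.1 N and contact force between jar_a and rack below 4.7 N))); the arm keeps its last pose, push and grip.
It fails at once if a jar is tipped by more than 0.6 rad (angle between any of jar_a_center, jar_b_center's own z axis and vertical above 0.6 rad).
It fails at once if a jar is let go and falls (faster than 0.6 m/s with no finger on it, about 2 cm of free fall) ((linear speed of jar_a above 0.6 m/s and contact force between jar_a and the fingers below 0.05 N) or (linear speed of jar_b above 0.6 m/s and contact force between jar_b and the fingers below 0.05 N)).
It fails at once if a bystander is moved by more than 30 mm or tipped by more than 0.5 rad (distance of any of plug, amber, tubeblock, tipbox, beaker, washbottle, tin from where it was at the start of the episode above 0.03 m or angle between any of plug, amber, tubeblock, tipbox, beaker, washbottle, tin's own z axis and vertical above 0.5 rad).
It also fails if it takes over 61 s, if anything falls off the work surface, if the arm or the gripper's body presses on something with over 40 N, if the wrist force passes 120 N, or if a joint passes its speed limit or range.

## Working session

There is one attempt and no reset: what is moved stays moved. The work goes in short steps, Python scripts to look and compute and a tool call to move; the robot and the scene stay as the last step left them, time stands still between calls to the robot, and variables do not carry over. Pictures are saved under pics/ and viewed, and the job is handed in when it is done.

Besides the shell and the picture viewer there is one more tool, called as name(argument=value, ...) on one line, values as JSON. apply_moves: Moves the arm, as the interface text tells. Its arguments: {"type":"object","properties":{"targets":{"type":"string"}},"required":["targets"]}

```bash
ls; mkdir -p pics
python3 - <<'E'
from bench import status,get_image,arm
import cv2
print(status.read_state()); print([a for a in dir(arm) if a[0]!='_'])
for n in("top","side","wrist"):
    d=get_image(n); cv2.imwrite(f"pics/{n}0.png",d["img"][:,:,::-1]); print(n,d["mtx"].tolist(),d["world_from_camera"].round(3).tolist())
E
```

```text
pics
{'clock': 0.0, 'joints': array([ 1.49456574e+00,  3.85561030e-01,  6.64237644e-03, -5.05161052e-04,
       -1.19399577e+00, -2.58597802e-01]), 'joint_vel': array([-0.00087837,  0.00058884, -0.0002261 , -0.00046968, -0.00065037,
       -0.00076121]), 'joint_efforts': array([ 6.31010189e-04, -3.92291236e+01,  1.88402778e+01,  4.18614194e+00,
       -4.66533369e-03,  8.43263592e-06]), 'position': array([205.16974919, 589.7540028 , 230.22444205]), 'ee_rot': array([-0.57575725, -0.40916956,  0.57697063, -0.41010823]), 'contact_force': array([-0.52797479,  0.44453152, -0.22628868]), 'wrist_torque': array([-0.02798193, -0.01221008, -0.02078284]), 'gripper_width': 85.49102369928015}
['IKError', 'tcp_to_grasp']
top [[465.18436785942555, 0.0, 319.8695177813955], [0.0, 465.18436785942555, 199.32200460008332], [0.0, 0.0, 1.0]] [[0.018, -0.984, 0.178, 369.043], [-1.0, -0.015, 0.016, -3.176], [-0.013, -0.178, -0.984, 1317.99], [0.0, 0.0, 0.0, 1.0]]
side [[451.63546525464284, 0.0, 310.8025595820045], [0.0, 451.63546525464284, 202.32167602760217], [0.0, 0.0, 1.0]] [[0.997, -0.058, 0.056, 501.529], [-0.08, -0.623, 0.778, -939.915], [-0.01, -0.78, -0.626, 832.594], [0.0, 0.0, 0.0, 1.0]]
wrist [[278.99238394431177, 0.0, 318.2957014484516], [0.0, 278.99238394431177, 198.73636221579264], [0.0, 0.0, 1.0]] [[-0.329, -0.901, -0.282, 277.839], [-0.944, 0.315, 0.096, 564.343], [0.002, 0.298, -0.955, 371.127], [0.0, 0.0, 0.0, 1.0]]
```

View pics/top0.png

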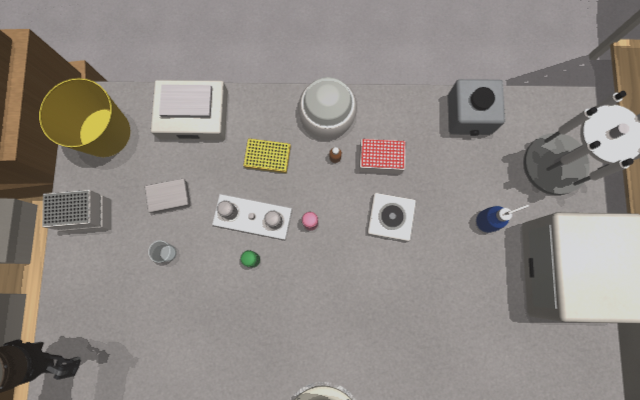

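View pics/side0.png

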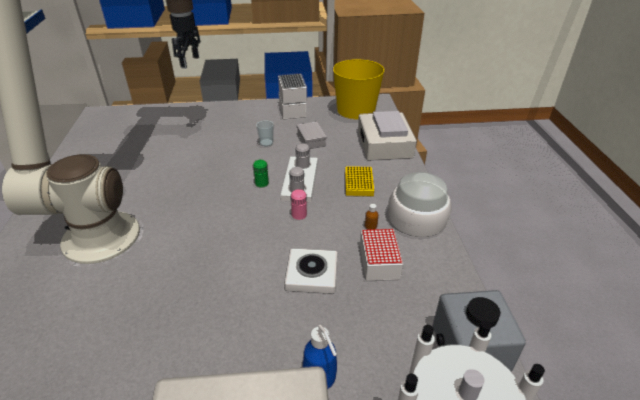

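View pics/wrist0.png

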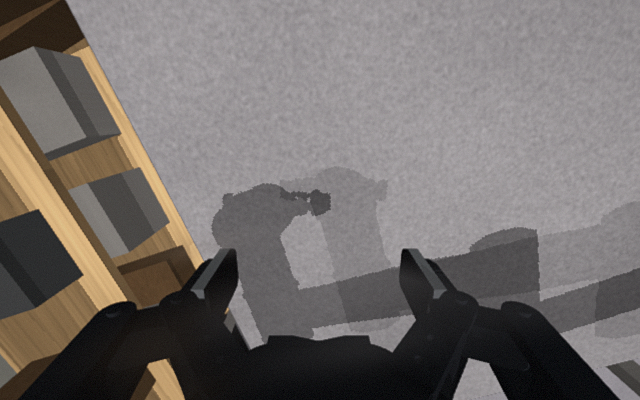

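The top view shows the rack at (252,217), with steel jars at (226,209) (left, +y) and (273,219) (right). The plug is at (251,216). The green look-alike is at (249,259), the pink one at (310,220), and the reader at (392,217). I'll confirm with enlarged crops and measure.

```bash
cat > h.py <<'E'
import numpy as np,cv2
from bench import status,get_image,arm
def onz(d,u,v,z):
    K=d["mtx"];T=d["world_from_camera"]
    r=T[:3,:3]@np.linalg.solve(K,[u,v,1.]);o=T[:3,3]
    return o+r*(z-o[2])/r[2]
def proj(d,P):
    T=np.linalg.inv(d["world_from_camera"]);p=T[:3,:3]@np.asarray(P,float)+T[:3,3];q=d["mtx"]@p
    return q[:2]/q[2]
E
python3 - <<'E'
from h import *
d=get_image("top");im=d["img"][:,:,::-1]
c=cv2.resize(im[180:280,200:330],None,fx=6,fy=6,interpolation=cv2.INTER_CUBIC);cv2.imwrite("pics/topc.png",c)
c=cv2.resize(im[185:250,360:425],None,fx=8,fy=8,interpolation=cv2.INTER_CUBIC);cv2.imwrite("pics/topr.png",c)
s=get_image("side")["img"][:,:,::-1]
cv2.imwrite("pics/sidec.png",cv2.resize(s[130:300,240:350],None,fx=5,fy=3.5*1.0,interpolation=cv2.INTER_CUBIC))
# white quads
hsv=cv2.cvtColor(im.copy(),cv2.COLOR_BGR2HSV)
m=((hsv[...,1]<25)&(hsv[...,2]>190)).astype(np.uint8)
n,l,st,ce=cv2.connectedComponentsWithStats(m)
for i in range(1,n):
    if st[i,4]>300 and 150<ce[i][1]<260 and 200<ce[i][0]<430:
        pts=cv2.findContours((l==i).astype(np.uint8),cv2.RETR_EXTERNAL,cv2.CHAIN_APPROX_NONE)[0][0]
        r=cv2.minAreaRect(pts);print(st[i],r)
        z=20 if r[0][0]<320 else 34
        b=[onz(d,*p,z)[:2].round(1).tolist() for p in cv2.boxPoints(r)];print(b,np.mean(b,0))
for n_,u,v,z in(("jl",226,208.5,88),("jr",273.5,218.5,88),("win",392.5,216,34),("plug",251.5,216,38)): print(n_,onz(d,u,v,z))
E
```

```text
[ 369  193   46   47 1080] ((391.869140625, 216.24163818359375), (41.88226318359375, 40.955406188964844), 10.007980346679688)
[[509.3, -116.7], [623.3, -136.8], [604.3, -251.9], [491.0, -230.2]] [ 556.975 -183.9  ]
[ 213  195   78   44 1516] ((251.57691955566406, 216.11538696289062), (73.73966979980469, 31.378582000732422), 11.309932708740234)
[[527.7, 319.0], [616.2, 306.6], [577.7, 99.2], [490.3, 113.9]] [552.975 209.675]
jl [562.58413151 267.88584192  88.        ]
jr [537.54490828 139.24643384  88.        ]
win [ 557.22448064 -185.67509035   34.        ]
plug [550.43667594 206.60249361  38.        ]
```

View pics/topc.png

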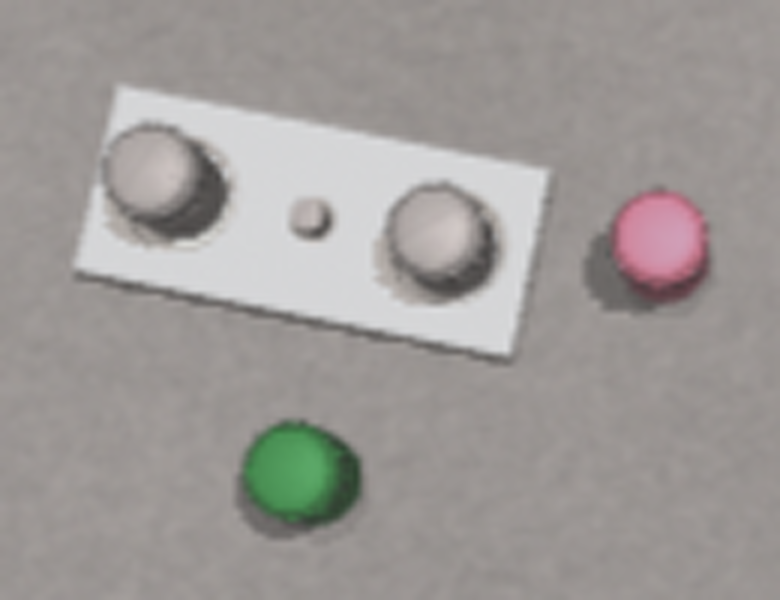

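View pics/topr.png

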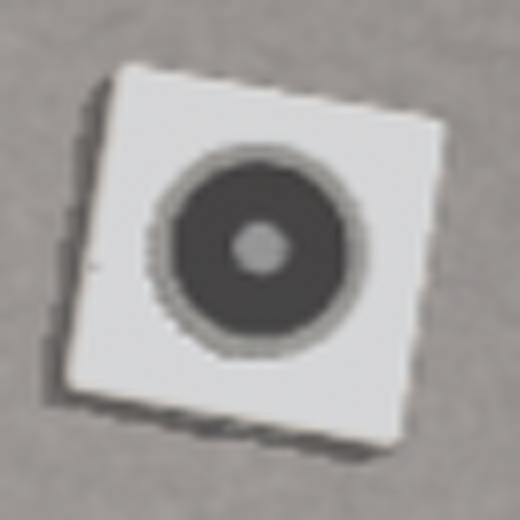

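View pics/sidec.png

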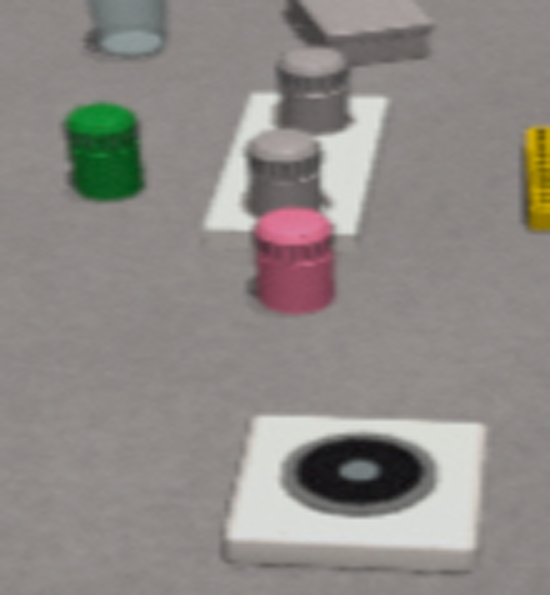

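The crops confirm that the two bare steel jars standing in the white rack are the ones meant. The green and pink ones stand loose on the bench. Next I'll move above the rack and take a closer look with the wrist camera.

```bash
cat >> h.py <<'E'
from scipy.spatial.transform import Rotation as R
def plan(P,yaw=None,cmd=None):
    """P target TCP world; yaw= direction of jaw axis (mod pi). prints shift in tool axes and spin deg"""
    s=status.read_state();M=R.from_quat(s["ee_rot"]).as_matrix()
    sh=M.T@(np.asarray(P,float)-s["position"])
    out=list(sh.round(1))
    if yaw is not None:
        best=[]
        for k in(0,1):
            t=np.array([np.cos(yaw+k*np.pi),np.sin(yaw+k*np.pi),0]);v=M.T@t
            best.append(round(float(np.degrees(np.arctan2(-v[1],v[2]))),2))
        out.append(best)
    print("t",round(s["clock"],2),"pos",s["position"].round(1),"jawyaw",np.degrees(np.arctan2(M[1,2],M[0,2])).round(1),"toolx",M[:,0].round(3),"F",s["contact_force"].round(2),"w",s["gripper_width"].round(1),"q6",s["joints"][5].round(2),"->shift",[float(x) if not isinstance(x,list) else x for x in out])
E
python3 - <<'E'
from h import *
plan([540,210,300],-0.182)
d=get_image("top")
for u,v in((309.9,220),(249,259),(335,153)): print(onz(d,u,v,78))
E
```

```text
Traceback (most recent call last):
  File "h.py", line 22, in plan
    print("t",round(s["clock"],2),"pos",s["position"].round(1),"jawyaw",np.degrees(np.arctan2(M[1,2],M[0,2])).round(1),"toolx",M[:,0].round(3),"F",s["contact_force"].round(2),"w",s["gripper_width"].round(1),"q6",s["joints"][5].round(2),"->shift",[float(x) if not isinstance(x,list) else x for x in out])
                                                                                                                                                                                   ^^^^^^^^^^^^^^^^^^^^^^^^
AttributeError: 'float' object has no attribute 'round'
```

```bash
sed -i 's/s\["gripper_width"\].round(1)/round(float(s["gripper_width"]),1)/;s/s\["joints"\]\[5\].round(2)/round(float(s["joints"][5]),2)/' h.py
python3 - <<'E'
from h import *
plan([540,210,300],-0.182)
d=get_image("top")
for u,v in((309.9,220),(249,259),(335,153)): print(onz(d,u,v,78))
E
```

```text
t 0.25 pos [205.3 590.1 230.8] jawyaw -109.2 toolx [-0.    -0.001 -1.   ] F [ 0.08 -0.61  0.12] w 85.2 q6 -0.26 ->shift [-68.9, 441.1, 249.0, [-98.76, 81.24]]
[536.40693529  42.28710709  78.        ]
[429.55369298 201.63533963  78.        ]
[723.74451768 -22.94738344  78.        ]
```

apply_moves(targets="-40 330 160 60 -1;-40 330 160 60 -1;-40 330 160 60 -1;-40 330 160 60 -1;-40 330 160 60 -1;-40 330 160 60 -1;-40 330 160 60 -1;-40 330 160 60 -1;-40 330 160 60 -1;-40 330 160 60 -1")

```text
clock: 1.13
position: [467.9, 326.9, 272.3]
ee_rot: [0.705, 0.064, -0.704, 0.064]
contact_force: [0.5, 1.3, -0.8]
gripper_width: 85.3
```

```bash
python3 -c "
from h import *
plan([550,240,300],-0.182)"
```

```text
t 1.13 pos [467.9 326.9 272.3] jawyaw -169.6 toolx [ 0.002  0.    -1.   ] F [ 0.46  1.29 -0.8 ] w 85.3 q6 -0.71 ->shift [-27.6, 100.3, -65.1, [-159.2, 20.8]]
```

apply_moves(targets="-28 100 -65 20.8 -1;-28 100 -65 20.8 -1;-28 100 -65 20.8 -1;-28 100 -65 20.8 -1;-28 100 -65 20.8 -1")

```text
clock: 1.55
position: [548.1, 243.4, 299.4]
ee_rot: [0.704, -0.062, -0.704, -0.063]
contact_force: [0.1, 0.9, -1.0]
gripper_width: 85.3
```

```bash
python3 -c "
from h import *
d=get_image('wrist');cv2.imwrite('pics/w1.png',d['img'][:,:,::-1]);print(d['world_from_camera'].round(3))
plan([550,240,300],-0.182)
for n,P in dict(L=(563,272,88),Rt=(539,144,88),plug=(551,208,38)).items(): print(n,proj(d,P))
"
```

```text
[[-9.84000e-01  1.68000e-01  5.30000e-02  5.35325e+02]
 [ 1.76000e-01  9.40000e-01  2.93000e-01  1.67672e+02]
 [-0.00000e+00  2.98000e-01 -9.55000e-01  4.40092e+02]
 [ 0.00000e+00  0.00000e+00  0.00000e+00  1.00000e+00]]
t 1.6 pos [547.1 244.3 298.9] jawyaw 170.0 toolx [-0.001  0.    -1.   ] F [ 0.16 -0.06 -0.22] w 85.5 q6 -0.86 ->shift [-1.1, 3.7, -3.6, [-179.6, 0.4]]
L [311.65323899 197.02251904]
Rt [311.7683001   91.51627765]
plug [312.50911846 142.92147387]
```

View pics/w1.png

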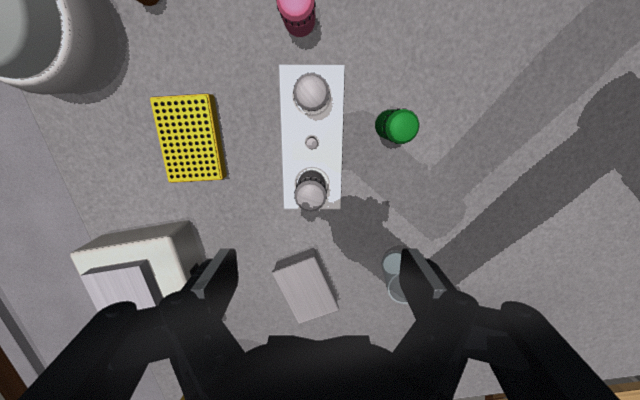

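```bash
python3 -c "
from h import *
d=get_image('wrist');im=d['img'][:,:,::-1].copy()
c=cv2.resize(im[55:225,265:360],None,fx=6,fy=3.5,interpolation=cv2.INTER_CUBIC)
c=cv2.resize(im[55:130,265:360],None,fx=8,fy=8,interpolation=cv2.INTER_CUBIC)
cv2.imwrite('pics/w1a.png',c)
c=cv2.resize(im[150:225,265:360],None,fx=8,fy=8,interpolation=cv2.INTER_CUBIC)
cv2.imwrite('pics/w1b.png',c)
"
```

```text
(no output)
```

View pics/w1a.png

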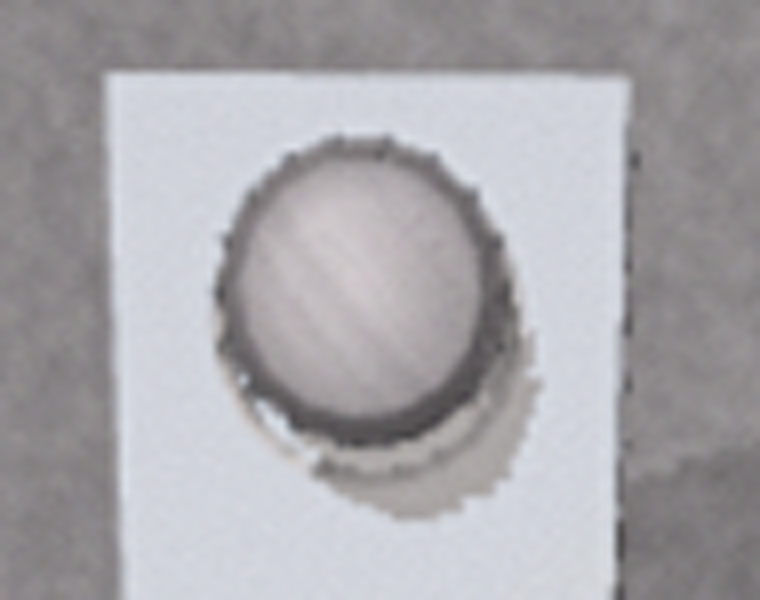

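View pics/w1b.png

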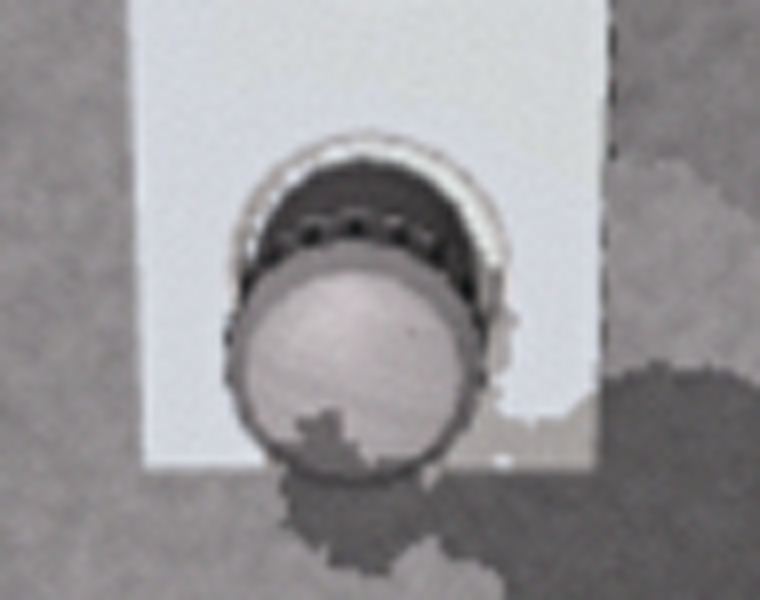

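```bash
python3 -c "
from h import *
d=get_image('wrist')
for n,u,v,z in (('Rtop',310.25,90.6,88),('Ltop',309.4,196.5,88),('Lseat_u',311.3,185,20),('Lseat_farEdge',311.3,166.6,20),('c1',265+105/8,55+73/8,20),('c2',265+630/8,55+78/8,20),('c3',265+143/8,150+468/8,20),('c4',265+596/8,150+468/8,20),('plug',311.8,142,38)):print(n,onz(d,u-.0,v-.0,z).round(1))
plan([550,240,300],-0.182)
"
```

```text
Rtop [539.1 144.   88. ]
Ltop [563.8 272.   88. ]
Lseat_u [563.2 274.1  20. ]
Lseat_farEdge [558.  245.7  20. ]
c1 [577.2  98.3  20. ]
c2 [488.8 114.5  20. ]
c3 [614.8 304.2  20. ]
c4 [526.  319.8  20. ]
plug [550.  207.8  38. ]
t 1.7 pos [546.3 245.3 298.8] jawyaw 170.1 toolx [-0.001 -0.    -1.   ] F [-0.22  0.32 -0.25] w 85.8 q6 -0.86 ->shift [-1.2, 4.6, -4.6, [-179.47, 0.53]]
```

```bash
python3 -c "
from h import *
plan([563.6,272.2,130],-0.182)
plan([563.6,272.2,34],-0.182)
"
```

```text
t 1.7 pos [546.3 245.3 298.8] jawyaw 170.1 toolx [-0.001 -0.    -1.   ] F [-0.22  0.32 -0.25] w 85.8 q6 -0.86 ->shift [168.8, -29.5, -12.6, [-179.47, 0.53]]
t 1.7 pos [546.3 245.3 298.8] jawyaw 170.1 toolx [-0.001 -0.    -1.   ] F [-0.22  0.32 -0.25] w 85.8 q6 -0.86 ->shift [264.8, -29.6, -12.7, [-179.47, 0.53]]
```

apply_moves(targets="40 -30 -13 0.5 -1;80 -30 -13 0.5 -1;120 -30 -13 0.5 -1;150 -30 -13 0.5 -1;168 -30 -13 0.5 -1;168 -30 -13 0.5 -1;168 -30 -13 0.5 -1;168 -30 -13 0.5 -1;168 -30 -13 0.5 -1")

```text
clock: 2.45
position: [566.0, 273.3, 133.9]
ee_rot: [0.705, -0.063, -0.703, -0.065]
contact_force: [-0.1, 0.7, -0.7]
gripper_width: 85.3
```

```bash
python3 -c "
from h import *
d=get_image('wrist');cv2.imwrite('pics/w2.png',d['img'][:,:,::-1])
plan([563.6,272.2,34],-0.182)
print(proj(d,(563.8,272,88)))
"
```

```text
t 2.5 pos [565.9 273.1 133.8] jawyaw 169.6 toolx [ 0.004  0.003 -1.   ] F [-0.04 -0.14  0.17] w 85.2 q6 -0.89 ->shift [99.8, 1.6, 2.4, [180.0, -0.0]]
[322.27399284 220.92750865]
```

View pics/w2.png

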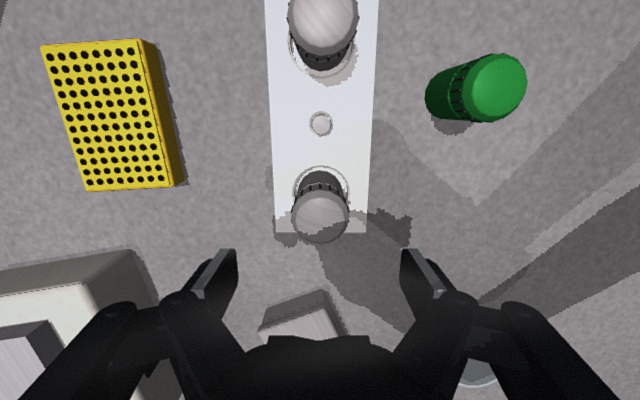

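apply_moves(targets="35 2.5 1.5 0 -1;70 2.5 1.5 0 -1;99 2.5 1.5 0 -1;99 2.5 1.5 0 -1;99 2.5 1.5 0 -1;99 2.5 1.5 0 -1")

```text
clock: 3.0
position: [564.8, 271.0, 34.9]
ee_rot: [0.705, -0.063, -0.703, -0.065]
contact_force: [-0.5, -0.0, 0.1]
gripper_width: 85.3
```

```bash
python3 -c "
from h import *
d=get_image('wrist');cv2.imwrite('pics/w3.png',d['img'][:,:,::-1])
d=get_image('side');cv2.imwrite('pics/s3.png',cv2.resize(d['img'][80:280,200:400,::-1],None,fx=3,fy=3,interpolation=cv2.INTER_CUBIC))
plan([564,271.2,34],-0.182)
"
```

```text
t 3.1 pos [564.8 271.   35.3] jawyaw 169.5 toolx [ 0.005  0.003 -1.   ] F [-0.3  -0.89  0.39] w 85.5 q6 -0.89 ->shift [1.3, -0.0, 0.8, [179.97, -0.03]]
```

View pics/w3.png

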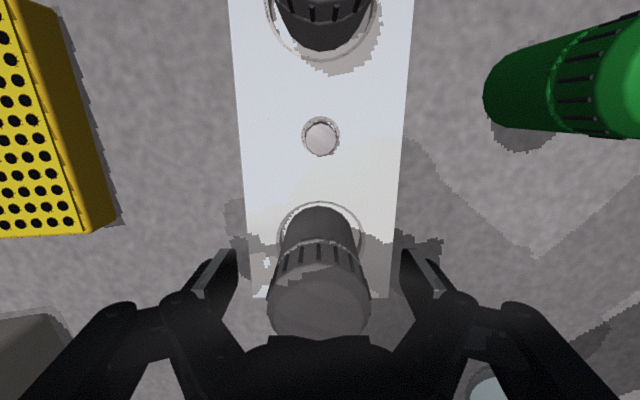

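View pics/s3.png

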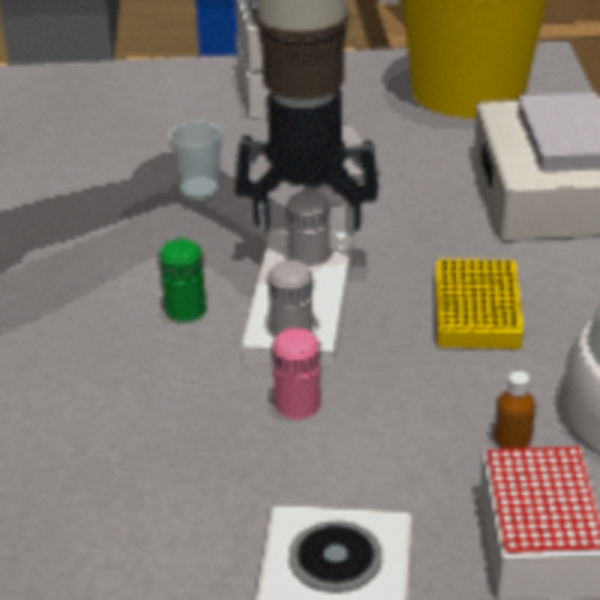

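The jar at (319,310) sits midway between the fingers (inner edges at columns 238 and 400). Now I'll close.

apply_moves(targets="0 0 0 0 1;0 0 0 0 1;0 0 0 0 1;0 0 0 0 1;0 0 0 0 1;0 0 0 0 1;0 0 0 0 1;0 0 0 0 1;0 0 0 0 1;0 0 0 0 1")

```text
clock: 3.93
position: [563.6, 270.2, 33.4]
ee_rot: [0.705, -0.064, -0.704, -0.065]
contact_force: [-0.8, -0.2, 5.6]
gripper_width: 42.3
```

```bash
python3 -c "
from h import *
plan([564,271.2,34],-0.182); print(status.read_state()['joint_efforts'])
"
```

```text
t 3.93 pos [563.6 270.2  33.4] jawyaw 169.5 toolx [ 0.001  0.001 -1.   ] F [-0.79 -0.24  5.65] w 42.3 q6 -0.89 ->shift [-0.6, -1.1, -0.2, [179.97, -0.03]]
[-1.00499375e-01 -4.05672526e+01  1.30209365e+01  2.74860263e+00
  3.45858866e-01  1.17946588e-02]
```

apply_moves(targets="-5 0 0 0 1;-12 0 0 0 1;-24 0 0 0 1;-36 0 0 0 1;-46 0 0 0 1;-50 0 0 0 1;-50 0 0 0 1;-50 0 0 0 1;-50 0 0 0 1;-50 0 0 0 1")

```text
clock: 4.77
position: [562.6, 269.5, 81.6]
ee_rot: [-0.704, 0.065, 0.705, 0.064]
contact_force: [-0.1, -1.0, -3.2]
gripper_width: 43.0
```

apply_moves(targets="0 0 0 0 1;0 0 0 0 1;0 0 0 0 1;0 0 0 0 1;0 0 0 0 1;0 0 0 0 1")

```text
clock: 5.27
position: [563.1, 269.8, 82.3]
ee_rot: [-0.704, 0.065, 0.704, 0.065]
contact_force: [-0.5, 0.4, -3.4]
gripper_width: 42.9
```

```bash
cat > wt.py <<'E'
from h import *
F=[];T=[];J=[]
for i in range(6):
    d=get_image('side');s=status.read_state();F.append(s['contact_force']);T.append(s['wrist_torque']);J.append(s['joint_efforts'])
print("F",np.mean(F,0).round(2),np.std(F,0).round(2),"T",np.mean(T,0).round(3),"J",np.mean(J,0).round(2))
E
python3 -c "
from wt import *
import sys
d=get_image('side');cv2.imwrite('pics/s4.png',cv2.resize(d['img'][80:280,200:400,::-1],None,fx=3,fy=3,interpolation=cv2.INTER_CUBIC))
plan([564,271.2,34],-0.182)
"
```

```text
F [ 0.45  0.07 -2.83] [0.45 0.33 0.4 ] T [ 0.002 -0.    -0.004] J [ 0.000e+00 -4.433e+01  1.656e+01  3.830e+00  1.000e-02  0.000e+00]
t 5.62 pos [563.1 269.8  82.3] jawyaw 169.5 toolx [ 0.  0. -1.] F [-0.46  0.02 -4.02] w 43.0 q6 -0.89 ->shift [48.3, -1.5, -0.6, [179.94, -0.06]]
```

View pics/s4.png

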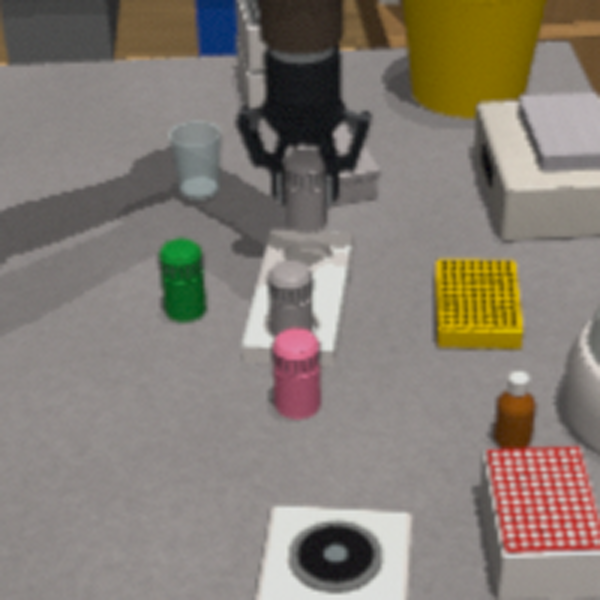

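The left jar is about 3 N, so it's probably the light one. Now I'll set it back.

apply_moves(targets="12 0 0 0 1;24 0 0 0 1;33 0 0 0 1;39 0 0 0 1;43 0 0 0 1;46 0 0 0 1;48 0 0 0 1;49.5 0 0 0 1;50.5 0 0 0 1;50.5 0 0 0 1")

```text
clock: 6.45
position: [563.3, 269.9, 33.4]
ee_rot: [0.704, -0.064, -0.704, -0.064]
contact_force: [-3.1, -0.3, 4.0]
gripper_width: 43.0
```

apply_moves(targets="0 0 0 0 1;0 0 0 0 1;0 0 0 0 1")

```text
clock: 6.7
position: [563.3, 269.9, 33.4]
ee_rot: [0.704, -0.064, -0.704, -0.065]
contact_force: [-2.4, -0.6, 5.9]
gripper_width: 43.0
```

```bash
python3 -c "
from h import *
d=get_image('wrist');cv2.imwrite('pics/w5.png',d['img'][:,:,::-1])
plan([564,271.2,34],-0.182)
"
```

```text
t 6.75 pos [563.3 269.9  33.4] jawyaw 169.5 toolx [ 0.001  0.    -1.   ] F [-3.4  -1.22  5.54] w 42.9 q6 -0.89 ->shift [-0.6, -1.4, -0.5, [179.97, -0.03]]
```

View pics/w5.png

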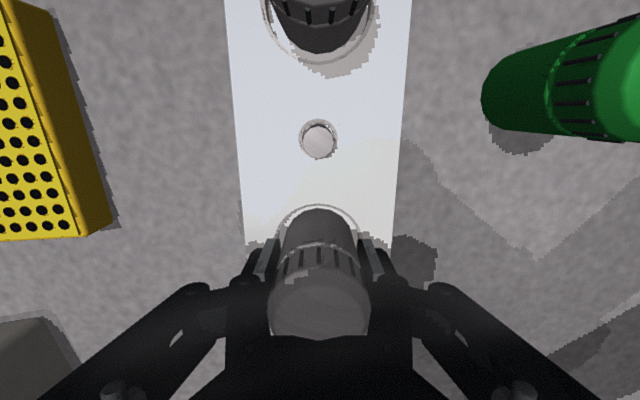

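The jar is back down, at the same TCP z (33.4) as at the grasp and pushing up 5.5 N. Now I'll release and rise.

apply_moves(targets="0 0 0 0 -1;0 0 0 0 -1;0 0 0 0 -1;0 0 0 0 -1;0 0 0 0 -1;0 0 0 0 -1;0 0 0 0 -1;0 0 0 0 -1")

```text
clock: 7.42
position: [563.2, 269.8, 31.7]
ee_rot: [-0.704, 0.065, 0.704, 0.065]
contact_force: [0.4, 0.1, -0.7]
gripper_width: 85.4
```

apply_moves(targets="-20 0 0 0 -1;-50 0 0 0 -1;-85 0 0 0 -1;-110 0 0 0 -1;-120 0 0 0 -1;-120 0 0 0 -1;-120 0 0 0 -1")

```text
clock: 8.0
position: [562.6, 269.7, 151.3]
ee_rot: [-0.704, 0.065, 0.704, 0.065]
contact_force: [0.5, -0.3, 0.2]
gripper_width: 85.5
```

```bash
python3 -c "
from wt import *
d=get_image('wrist');cv2.imwrite('pics/w6.png',d['img'][:,:,::-1])
plan([539.6,142.7,153],-0.182)
print(proj(d,(539.1,144,88)),proj(d,(563.8,272,88)))
"
```

```text
F [-0.1  -0.04 -0.38] [0.71 0.34 0.37] T [-0.029  0.014 -0.019] J [  0.   -41.37  17.47   3.87   0.     0.  ]
t 8.35 pos [562.8 269.6 150.6] jawyaw 169.5 toolx [-0.002 -0.001 -1.   ] F [ 0.32 -0.58  0.68] w 85.5 q6 -0.89 ->shift [-2.2, 129.0, -0.3, [179.94, -0.06]]
[319.85067622  28.85107662] [318.31842597 218.69117231]
```

View pics/w6.png

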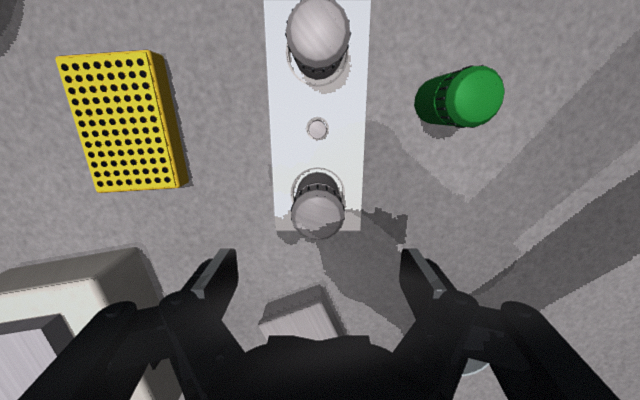

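The left jar stands straight in its seat, with its top at (318,213). Now I'll go over to the right-hand jar.

apply_moves(targets="0 35 0 0 -1;0 75 0 0 -1;0 110 0 0 -1;0 129 0 0 -1;0 129 0 0 -1;0 129 0 0 -1;0 129 0 0 -1")

```text
clock: 8.93
position: [540.1, 143.5, 151.8]
ee_rot: [0.704, -0.064, -0.704, -0.065]
contact_force: [0.9, -0.1, -0.4]
gripper_width: 85.1
```

```bash
python3 -c "
from h import *
d=get_image('wrist');cv2.imwrite('pics/w7.png',d['img'][:,:,::-1])
plan([539.6,142.2,34],-0.182)
print(proj(d,(539.1,144,88)))
"
```

```text
t 8.98 pos [540.1 143.9 151.8] jawyaw 169.6 toolx [ 0.  0. -1.] F [-0.16 -0.99 -0.38] w 85.5 q6 -0.73 ->shift [117.8, 1.8, 0.3, [179.99, -0.01]]
[320.77721785 214.90791598]
```

View pics/w7.png

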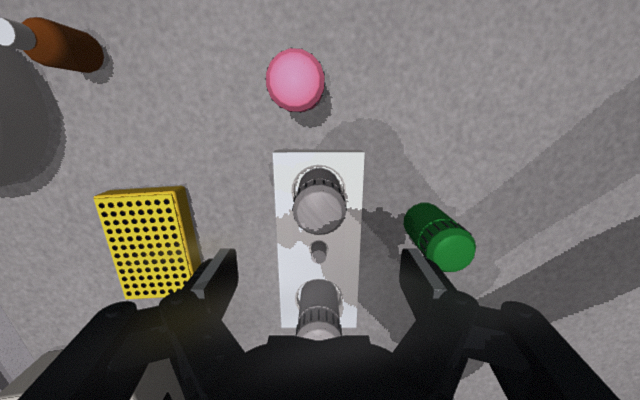

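apply_moves(targets="40 1.5 0 0 -1;80 3 0 0 -1;110 3 0 0 -1;118 3 0 0 -1;118 3 0 0 -1;118 3 0 0 -1;118 3 0 0 -1")

```text
clock: 9.57
position: [540.8, 141.3, 35.8]
ee_rot: [0.705, -0.063, -0.703, -0.065]
contact_force: [-1.1, 0.1, 0.5]
gripper_width: 85.2
```

```bash
python3 -c "
from h import *
d=get_image('wrist');cv2.imwrite('pics/w8.png',d['img'][:,:,::-1])
plan([539.6,142.2,34],-0.182)
"
```

```text
t 9.62 pos [540.8 141.2  36. ] jawyaw 169.6 toolx [ 0.004  0.002 -1.   ] F [-0.27 -0.47  0.54] w 85.4 q6 -0.73 ->shift [2.0, -0.8, 1.3, [180.0, -0.0]]
```

View pics/w8.png

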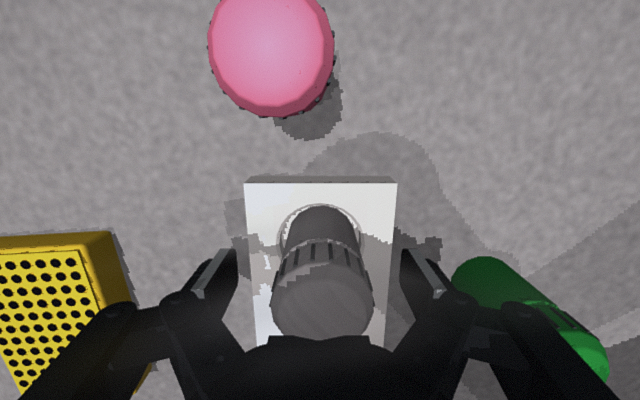

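The view matches the left-hand grasp: the jar is centred at column 321 with its lid seam at row 243. Closing now.

apply_moves(targets="0 0 0 0 1;0 0 0 0 1;0 0 0 0 1;0 0 0 0 1;0 0 0 0 1;0 0 0 0 1;0 0 0 0 1;0 0 0 0 1;0 0 0 0 1;0 0 0 0 1")

```text
clock: 10.45
position: [539.2, 140.2, 34.8]
ee_rot: [0.704, -0.064, -0.704, -0.065]
contact_force: [-1.5, 1.3, 6.5]
gripper_width: 42.7
```

apply_moves(targets="-5 0 0 0 1;-12 0 0 0 1;-24 0 0 0 1;-36 0 0 0 1;-46 0 0 0 1;-50 0 0 0 1;-50 0 0 0 1;-50 0 0 0 1;-50 0 0 0 1;-50 0 0 0 1")

```text
clock: 11.28
position: [538.5, 139.7, 82.9]
ee_rot: [-0.704, 0.065, 0.705, 0.064]
contact_force: [0.2, 0.8, -5.7]
gripper_width: 43.0
```

apply_moves(targets="0 0 0 0 1;0 0 0 0 1;0 0 0 0 1;0 0 0 0 1;0 0 0 0 1;0 0 0 0 1")

```text
clock: 11.78
position: [539.1, 140.0, 83.8]
ee_rot: [-0.704, 0.065, 0.704, 0.065]
contact_force: [-0.3, 0.2, -6.7]
gripper_width: 42.5
```

```bash
python3 -c "
from wt import *
d=get_image('side');cv2.imwrite('pics/s9.png',cv2.resize(d['img'][80:280,200:400,::-1],None,fx=3,fy=3,interpolation=cv2.INTER_CUBIC))
plan([539,141,35],-0.182)
"
```

```text
F [-0.24  0.3  -6.3 ] [0.27 0.39 0.44] T [-0.041 -0.017 -0.012] J [-0.000e+00 -4.002e+01  1.640e+01  3.920e+00  2.000e-02 -0.000e+00]
t 12.13 pos [539.1 140.   83.8] jawyaw 169.5 toolx [ 0.  0. -1.] F [-0.11 -0.51 -6.08] w 42.8 q6 -0.73 ->shift [48.8, -0.9, 0.3, [179.95, -0.05]]
```

View pics/s9.png

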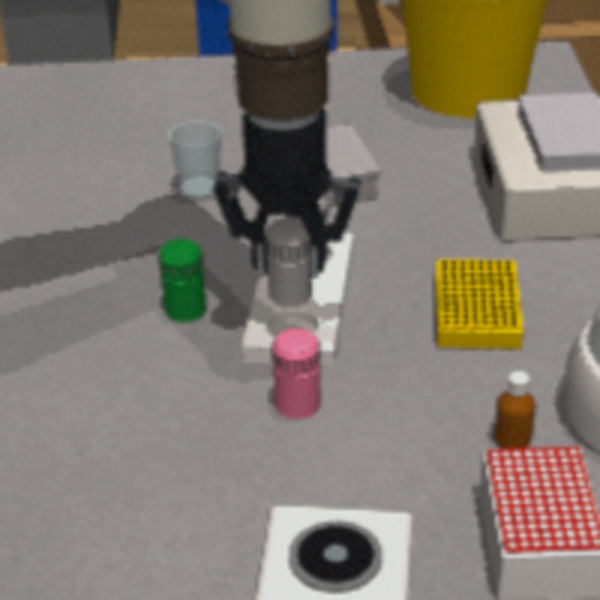

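The right jar is 6.3 N against 2.8 N for the left, so the right one is loaded. I'll raise it and carry it over the pink jar to the reader.

```bash
python3 -c "
from h import *
plan([557.3,-185.5,165]);plan([557.3,-185.5,111],-0.182)
"
```

```text
t 12.13 pos [539.1 140.   83.8] jawyaw 169.5 toolx [ 0.  0. -1.] F [-0.11 -0.51 -6.08] w 42.8 q6 -0.73 ->shift [-81.2, 316.8, -77.1]
t 12.13 pos [539.1 140.   83.8] jawyaw 169.5 toolx [ 0.  0. -1.] F [-0.11 -0.51 -6.08] w 42.8 q6 -0.73 ->shift [-27.2, 316.8, -77.1, [179.95, -0.05]]
```

apply_moves(targets="-10 0 0 0 1;-25 0 0 0 1;-45 0 0 0 1;-65 0 0 0 1;-78 0 0 0 1;-82 0 0 0 1;-82 10 0 0 1;-82 25 5 0 1;-82 45 11 0 1;-82 70 18 0 1")

```text
clock: 12.97
position: [507.7, 73.8, 164.7]
ee_rot: [-0.704, 0.065, 0.705, 0.064]
contact_force: [0.9, -0.5, -6.1]
gripper_width: 42.7
```

```bash
python3 -c "
from h import *
plan([557.3,-185.5,165],-0.182)
"
```

```text
t 12.97 pos [507.7  73.8 164.7] jawyaw 169.6 toolx [-0.002 -0.001 -1.   ] F [ 0.88 -0.47 -6.1 ] w 42.7 q6 -0.64 ->shift [-0.3, 246.0, -95.8, [179.99, -0.01]]
```

apply_moves(targets="0 28 -11 0 1;0 58 -23 0 1;0 90 -35 0 1;0 122 -47.5 0 1;0 154 -60 0 1;0 184 -72 0 1;0 210 -82 0 1;0 230 -90 0 1;0 241 -94 0 1;0 246 -96 0 1")

```text
clock: 13.8
position: [557.2, -186.8, 164.4]
ee_rot: [-0.703, 0.066, 0.705, 0.066]
contact_force: [-0.5, 0.7, -5.7]
gripper_width: 42.6
```

apply_moves(targets="0 0 0 0 1;0 0 0 0 1;0 0 0 0 1")

```text
clock: 14.05
position: [557.9, -183.8, 165.6]
ee_rot: [-0.704, 0.064, 0.704, 0.064]
contact_force: [-0.8, 0.7, -6.4]
gripper_width: 42.8
```

```bash
python3 -c "
from h import *
for n in('wrist','top'):
    d=get_image(n);cv2.imwrite(f'pics/{n}10.png',d['img'][:,:,::-1])
plan([557.3,-185.5,111],-0.182)
"
```

```text
t 14.15 pos [ 558.2 -183.8  165.9] jawyaw 169.6 toolx [-0.  0. -1.] F [ 0.48  0.6  -6.05] w 43.2 q6 -0.14 ->shift [54.9, 1.9, 0.6, [-179.97, 0.03]]
```

View pics/wrist10.png

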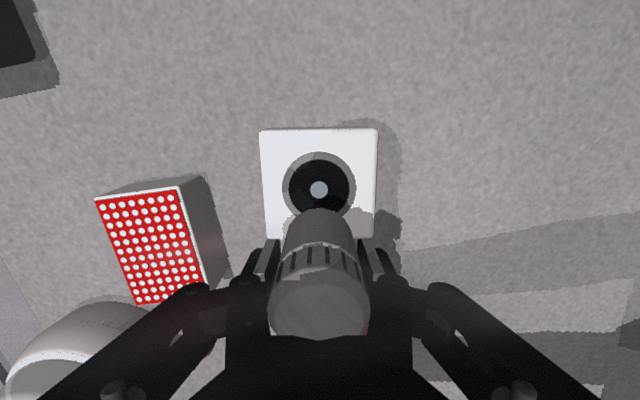

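View pics/top10.png

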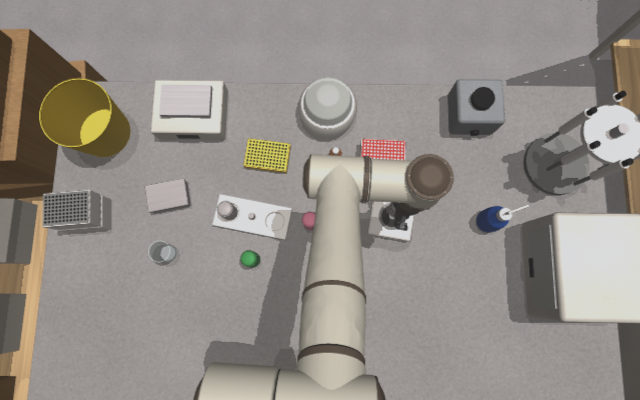

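```bash
python3 -c "
from h import *
d=get_image('wrist');print(onz(d,319,187.5,34))
"
```

```text
[ 557.66449953 -187.31773637   34.        ]
```

apply_moves(targets="8 1 0 0 1;20 2 0 0 1;32 2 0 0 1;43 2 0 0 1;50 2 0 0 1;54 2 0 0 1;55 2 0 0 1;55 2 0 0 1;55 2 0 0 1;55 2 0 0 1")

```text
clock: 15.03
position: [558.5, -187.0, 111.5]
ee_rot: [0.705, -0.065, -0.704, -0.065]
contact_force: [-0.1, 0.6, -5.0]
gripper_width: 42.7
```

```bash
python3 -c "
from wt import *
d=get_image('wrist');cv2.imwrite('pics/w11.png',d['img'][:,:,::-1])
d=get_image('side');cv2.imwrite('pics/s11.png',cv2.resize(d['img'][120:320,200:400,::-1],None,fx=3,fy=3,interpolation=cv2.INTER_CUBIC))
for P in((557.3,-185.5,84),(557.3,-185.5,34)): print(proj(d,P),(proj(d,P)-[200,120])*3)
plan([557.3,-185.5,111],-0.182)
print(status.read_state()['joint_vel'].round(4))
"
```

```text
F [ 0.15 -0.15 -6.26] [0.25 0.21 0.44] T [-0.037  0.019  0.018] J [ 1.000e-02 -4.205e+01  1.785e+01  4.260e+00  1.000e-02 -0.000e+00]
[312.07629054 249.40660472] [336.22887162 388.21981417]
[312.24672768 264.2138222 ] [336.74018304 432.64146659]
t 15.43 pos [ 558.  -186.9  110.9] jawyaw 169.5 toolx [ 0. -0. -1.] F [-0.44  0.49 -6.25] w 43.3 q6 -0.13 ->shift [-0.1, -1.2, 1.0, [179.94, -0.06]]
[-0.      0.0016 -0.0008 -0.0004 -0.001   0.0003]
```

View pics/s11.png

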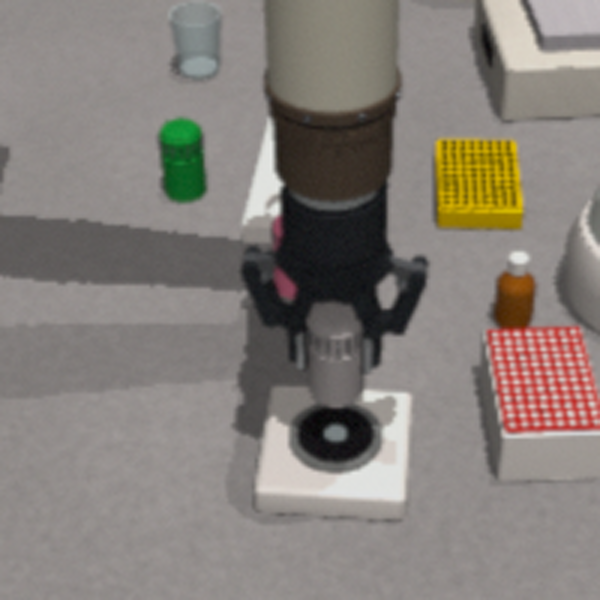

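View pics/w11.png

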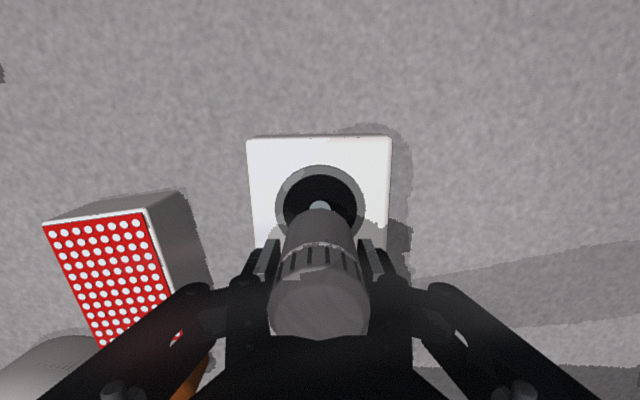

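In the side view the jar's underside is centred near (336,392). That matches the projected point 50 mm over the window (336,388). The top view shows the left jar standing at (227,210). The arm is still, so I'm handing in.

```bash
python3 -c "
from h import *
from bench import job
plan([557.3,-185.5,111]); print(job.job_done())"
```

```text
t 15.43 pos [ 558.  -186.9  110.9] jawyaw 169.5 toolx [ 0. -0. -1.] F [-0.44  0.49 -6.25] w 43.3 q6 -0.13 ->shift [-0.1, -1.2, 1.0]
the job is handed in; nothing more can be done
None
```

I lifted the left jar about 50 mm (2.8 N on the wrist) and set it back in its seat. The right jar, lifted the same way, read 6.3 N, so it is the loaded one. I carried it over the pink look-alike to the reader and handed the job in while holding it, at 15.4 s; no verdict is reported.

**Last checks:**
- **Position:** the gripper tip was at (558, -187, 111) mm, with the window measured at (557 to 558, -186 to -187) mm. The jar's underside works out at about 50 mm above the window, and the side view agreed.
- **Stillness:** the tool pointed straight down, the joints were essentially still, and the load on the wrist stayed at about 6.25 N.
- **Other jar and bystanders:** the left jar stands upright in its seat. In the overhead view taken as the jar arrived over the reader, nothing else looked moved; the arm hid the pink jar and the amber bottle in part.

**What disagreed:** the top and wrist cameras differed by 2 to 6 mm on where the jars stood. I settled this by checking from close up before each grasp. One move on the way to the reader went about 30 mm sideways with the wrong sign; it was high and clear of everything, and I corrected it in the next move.

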